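# Turn the mitre gauge to its next notch

### The job

Turn the mitre gauge on to its next notch: pull its spring ring up, swing the fence arm clockwise (seen from above) off the present notch, and let the pin spring fully home in the next one. Do not force the pin against the rim, and leave the things lying round the gauge where they are.

Things in the scene. Friction and masses are not known exactly. Their poses are not given: they have to be found in the camera images.
- mitre_base: Grey round base plate of the mitre gauge, 260 mm across, 8 mm thick, screwed down; origin on the pivot axis at table height. A dark steel rim, 22 mm wide at mean radius 111 mm, stands on it on the robot's side: top 20.5 mm above the table round the present notch, stepping down to 18.5 mm farther clockwise (pin drops 2 mm at that step). The notches are 13 mm gaps in the rim down to the plate.
- pivot_post: Steel pivot post, 18 mm across, 55 mm high, at the centre of the base. It carries the aluminium fence (200 long, 12 thick, up to 58 mm high) and, square to it, the flat arm (26 mm wide, top 34 mm above the table) that reaches 132 mm from the axis toward the robot. Origin on the pivot axis at table height.
- fence (a joint): Angle of fence and arm about the vertical pivot, rad: 0 in the present notch, growing clockwise seen from above; end stop 1.12. Friction about 0.12 N m. The notched segment is adjustable: the next notch lies anywhere from 0.61 to 0.86, not measured; the rim between the notches and past the next one is unbroken.
- pull_ring (a joint): How far the index pin and its pull ring are pulled up, m: 0 = pin fully home in a notch, about 0.009 to 0.012 = pin tip riding on the rim, 0.020 = upper stop. A spring drives it down with 6 N at 0 and 12 N at 0.020.
- ring_centre (a point): Centre of the upright steel pull ring, 111 mm from the pivot axis, 67 mm above the table when home. Ring 38 mm outside, 9 mm thick. Axes: x outward along the arm, z up, y its thin direction, along the arc: fingers close along y, both sides are free. The pin (10 mm, round tip) is right below; a 24 mm collar under the ring tops out 44 mm above the table.
- tape_measure: Yellow and black tape measure lying near the gauge on its right, 65x89x34 mm, origin under its middle. A bystander.
- pliers: Pliers with red handles lying on the left of the gauge, 54x173x13 mm, origin under their middle. A bystander.
- frame_piece: Brown wooden picture-frame moulding, 32x240x22 mm, lying farther left, origin under its middle. A bystander.

How it is judged:
By the outcome, as a careful person would: the job done as asked, in the order asked, and still so for the second after the job is handed in, with the robot touching nothing.
It also fails if it takes over 45 s, if anything falls off the work surface, if the arm or the gripper's body presses on something with over 40 N, if the wrist force passes 120 N, or if a joint passes its speed limit or range.

### The arm

A 6-joint arm with a two-finger parallel gripper is mounted at the origin on a cart in front of the work surface, level with it; the furniture and walls round the work are solid. World frame = base frame: x ahead of the robot, y to its left, z up, the work surface at z = 0. Lengths are in m, angles in rad, forces in N, time in s.
With the tool pointing down it reaches from about 0.35 to 0.775 m from the base axis. Payload 7.3 kg.
Tool frame: the origin (TCP) lies at the very end of the fingers, on their centre line; the grasp point (between the pads) lies 19 mm behind it (env.pinch_z is the distance from the TCP to the grasp point, in m); z points along the fingers, y is the line along which they close (so a half turn about z gives the same grasp; the last joint's range is limited). The gripper opens to 92 mm and grips with 3 to 60 N. Pads are 19 mm wide; open, the fingers measure 130 mm over their backs; the gripper's body (75 mm by 190 mm) begins 47 mm behind the grasp point.
Start: joints at [-1.387, 0.342, 1.524, -0, 1.275, -0.146], TCP at [0.17, -0.497, 0.227] pointing down, gripper open.
Joint ranges: [-2.53, 2.53], [-0.77, 2.02], [0.04, 2.7], [-1, 4.14], [0.28, 2.66], [-3.11, 3.11]. Speed limits (rad/s): [2.57, 2.57, 3.14, 3.14, 3.14, 3.14].

### API

Orientations are given as a unit quaternion [x, y, z, w].
In Python, from bench import env gives the robot as it stands.
- The arm moves only by the tool arm_command, never from a script. Its argument "commands" is a list of rows, each a list of 7 numbers: the shift along the tool's x, y, z in m, then the turn, a rotation vector about the tool's x, y, z in degrees, then the opening, from 0 (shut) to 1 (fully open). In form: [[tx, ty, tz, rx, ry, rz, claw], ...]. A call has 1 to 12 rows; each row shifts and turns the commanded pose from where the row before left it, along the tool's axes as they then stand; what a row does not reach is not made up. A row lasts 1/10 s, in which the tool goes at most 50 mm and 8.59 degrees, less where a joint would pass 70% of its speed; a pose out of reach is approached as far as the arm can. A call is refused whole if a number of a shift passes 0.05 or a number of a turn 8.59, either way. A call with a gripper value outside its range is refused whole. The fingers move at their own pace and stop on an object; the grip force is fixed at half the most. Time passes only in rows, so rows that do not move let the fingers close. It gives the time, the measured TCP pose, the force, the opening and the grip force at its end, in the units of the state.
- env.observe(): the state, without advancing time (a new reading comes with each control period).
- env.capture(name): name is "side" or "top" or "wrist"; returns the picture (400x640x3 uint8, blue, green, red); there is no depth.
- env.camera_model(name): a dict with "fx", "fy", "cx", "cy" (pixels), "R" (3x3) and "t" (3): a world point X has camera coordinates R X + t; the wrist camera has in their place "mount" (4x4, takes a point from camera to tool coordinates, whose origin is the TCP and whose axes are the flange's). Camera axes: x right, y down, z forward; pixel columns grow to the right and rows downward; lengths in m; the calibration is good to about 2 mm. A picture is of the moment at which its call begins: read the wrist's pose just before it. camera_model takes no time and is no camera call.
- env.sign_off(): hands the job in; it is judged then, once.
The state is a dict: "clock": time; "qpos": joint angles; "qd": joint speeds; "joint_torque": joint torques, N m; "eef_pos": TCP position; "eef_rot": TCP orientation; "contact_force": force on the tool from outside, world axes, zero at the start; "torque": the same for the moment, N m; "finger_gap": finger opening in m; "grasp_force": force on a finger pad.
Only numpy, scipy, OpenCV 4.12 (cv2) and the standard library are available. Lean on these libraries where they do the work, as an engineer would, in place of code of your own. Each camera call takes 0.05 s, during which the arm holds its last target. There are 200 camera calls.

## Working session

There is one attempt and no reset: what is moved stays moved. The work goes in short steps, Python scripts to look and compute and a tool call to move; the robot and the scene stay as the last step left them, time stands still between calls to the robot, and variables do not carry over. Pictures are saved under pics/ and viewed, at most 10 in all, crops included, and the job is handed in when it is done.

Besides the shell and the picture viewer there is one more tool, called after ">>>" in YAML: its name, and indented under it one key for each argument. arm_command: Moves the arm, as the interface text tells. Its arguments: {"type":"object","properties":{"commands":{"type":"array"}},"required":["commands"]}

```bash
mkdir -p pics; python3 - <<'E'
from bench import env
import cv2,numpy as np
s=env.observe()
for k in("clock","eef_pos","eef_rot","contact_force","finger_gap"):print(k,s[k])
print(env.pinch_z)
a=env.capture("top");b=env.capture("side")
cv2.imwrite("pics/top.png",a);cv2.imwrite("pics/side.png",b)
for n in("top","side","wrist"):
  print(n,env.camera_model(n))
E
```

```text
clock 0.0
eef_pos [ 0.16997134 -0.49629704  0.2260231 ]
eef_rot [ 9.86434902e-01  1.64151114e-01 -1.99315623e-05 -7.71153824e-04]
contact_force [ 0.81877436  0.05852974 -0.02411919]
finger_gap 0.09174786901266965
0.0188
top {'fx': 512.4224910641101, 'fy': 512.4224910641101, 'cx': 309.62919103435064, 'cy': 190.21889245195834, 'R': array([[ 0.01833383, -0.99982632, -0.00334749],
       [-0.9899655 , -0.01768362, -0.14019839],
       [ 0.14011485,  0.00588427, -0.99011777]]), 't': array([0.22985462, 0.55869026, 1.21321233])}
side {'fx': 423.33800999375734, 'fy': 423.33800999375734, 'cx': 308.1175544715424, 'cy': 196.7935239563551, 'R': array([[ 0.99628394, -0.08608853,  0.00265958],
       [-0.04622916, -0.56054392, -0.82683335],
       [ 0.07267168,  0.82363784, -0.5624407 ]]), 't': array([-0.52359931,  0.20165114,  0.90043794])}
wrist {'fx': 340.9287566091627, 'fy': 340.9287566091627, 'cx': 318.0173741998515, 'cy': 202.0265003538189, 'mount': array([[ 5.42780030e-04, -9.54341972e-01, -2.98715761e-01,
         8.06058315e-02],
       [ 9.99999851e-01,  5.02253522e-04,  2.12437177e-04,
         1.10288248e-04],
       [-5.27066710e-05, -2.98715832e-01,  9.54342103e-01,
        -1.58779234e-01],
       [ 0.00000000e+00,  0.00000000e+00,  0.00000000e+00,
         1.00000000e+00]])}
```

View pics/top.png

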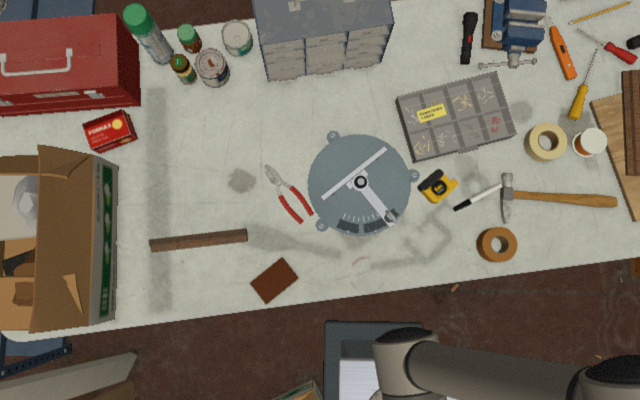

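View pics/side.png

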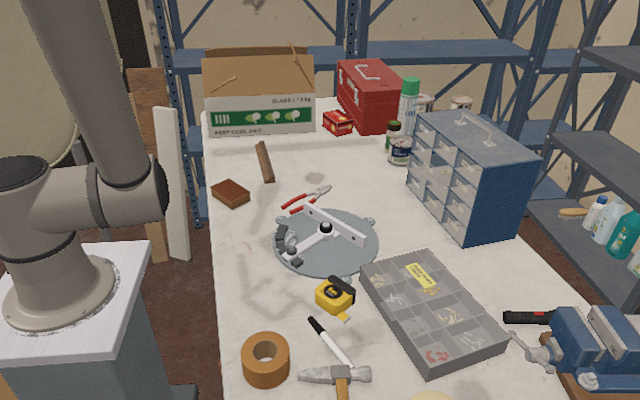

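The top view shows the gauge at about (360,184), with the arm pointing to the ring at about (391,218). The rim runs from there to the left (clockwise). The tape measure is at (437,187), the pliers at (290,195) and the moulding at (198,240).

```bash
cat > h.py <<'E'
import numpy as np
from bench import env
from scipy.spatial.transform import Rotation as Ro
def ray(n,u,v,pose=None):
    c=env.camera_model(n);d=np.array([(u-c["cx"])/c["fx"],(v-c["cy"])/c["fy"],1.])
    if n=="wrist":
        p,q=pose;M=c["mount"];R=Ro.from_quat(q).as_matrix()
        return p+R@M[:3,3],R@M[:3,:3]@d
    return -c["R"].T@c["t"],c["R"].T@d
def plane(n,u,v,z,pose=None):
    o,d=ray(n,u,v,pose);return o+d*(z-o[2])/d[2]
def tri(a,b):
    (o1,d1),(o2,d2)=a,b;s=np.linalg.lstsq(np.c_[d1,-d2],o2-o1,rcond=None)[0]
    p,q=o1+d1*s[0],o2+d2*s[1];return (p+q)/2,np.linalg.norm(p-q)
E
python3 - <<'E'
import cv2,numpy as np
from h import *
a=cv2.imread("pics/top.png")
cv2.imwrite("pics/c1.png",cv2.resize(a[125:240,300:420],None,fx=5,fy=5,interpolation=cv2.INTER_CUBIC))
b=cv2.imread("pics/side.png")
cv2.imwrite("pics/c2.png",cv2.resize(b[190:290,260:390],None,fx=6,fy=6,interpolation=cv2.INTER_CUBIC))
E
```

```text
(no output)
```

View pics/c1.png

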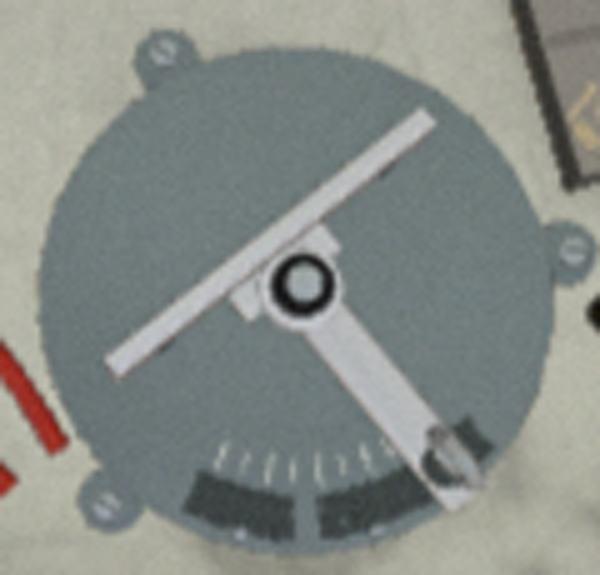

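View pics/c2.png

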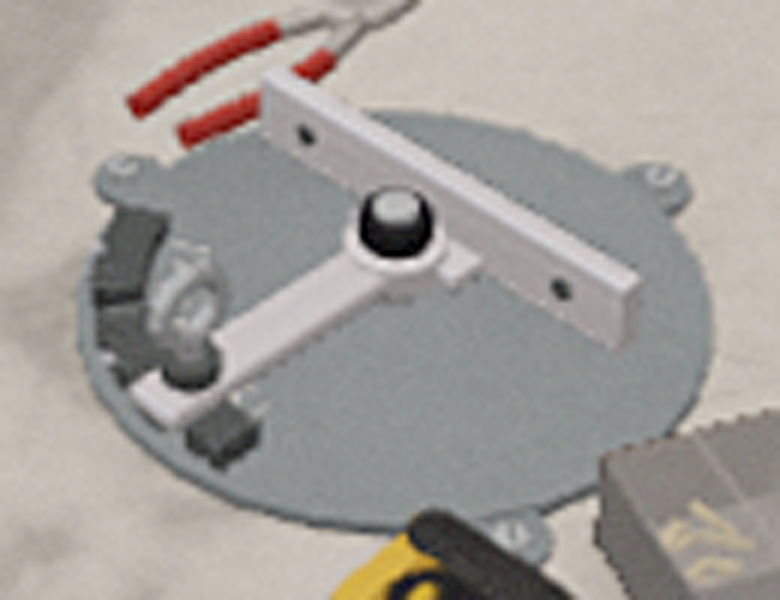

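The crops show the post top at (360.4,181.8) px and the disc centre at about (359.3,184.9). The arm tip is near (391,225), and the next notch gap is visible at about (361.4,227). The ring in the side view is at about (292,240).

```bash
python3 - <<'E'
from h import *
T=lambda x,y:(300+x/5-.4,125+y/5-.4)
S=lambda x,y:(260+x/6-.4,190+y/6-.4)
c1=plane("top",*T(302,284),.055);c2=plane("top",*T(296.5,299.5),.008)
c3=plane("side",*S(398,207),.055)
print(c1,c2,c3)
c=(c1+c2)/2
def pol(p): d=p-c;return np.hypot(d[0],d[1]),np.degrees(np.arctan2(d[1],d[0]))
for n,p in [("tip",plane("top",*T(460,498),.034)),("notchIn",plane("top",*T(306,485),.0195)),("notchOut",plane("top",*T(308,538),.0195)),("notch floor",plane("top",*T(308,512),.008)),
 ("notch side",plane("side",*S(122,300),.0195)),("fenceL",plane("top",*T(112,365),.058)),("fenceR",plane("top",*T(427,118),.058))]:print(n,p,pol(p))
r,e=tri(ray("top",*T(454,457)),ray("side",*S(192,300)));print("ring",r,e,pol(r))
s=env.observe();R=Ro.from_quat(s["eef_rot"]).as_matrix();print(R)
E
```

```text
[0.57600995 0.11834461 0.055     ] [0.57564095 0.11668849 0.008     ] [0.57786492 0.11515447 0.055     ]
tip [0.47534894 0.03908232 0.034     ] (np.float64(0.12746550953535776), np.float64(-142.02359975318765))
notchIn [0.4815089  0.11260934 0.0195    ] (np.float64(0.09444411857189956), np.float64(-177.02163392162873))
notchOut [0.45545992 0.11151439 0.0195    ] (np.float64(0.12051509195832705), np.float64(-177.14524900528812))
notch floor [0.46904346 0.11046488 0.008     ] (np.float64(0.10701458042404074), np.float64(-176.2217894282579))
notch side [0.46723063 0.10958635 0.0195    ] (np.float64(0.10888399233862765), np.float64(-175.82336025883185))
fenceL [0.53446784 0.20975528 0.058     ] (np.float64(0.10108628041514088), np.float64(114.15030864696578))
fenceR [0.65850769 0.05812068 0.058     ] (np.float64(0.10180482686155196), np.float64(-35.692071604989174))
ring [0.49238788 0.04739067 0.06967853] 0.0008332420523434558 (np.float64(0.10899296697765934), np.float64(-139.95431580200488))
[[ 9.46108928e-01  3.23848486e-01 -2.34942666e-04]
 [ 3.23848510e-01 -9.46108056e-01  1.29951203e-03]
 [ 1.98563853e-04 -1.30556576e-03 -9.99999128e-01]]
```

The pivot is at about (0.576, 0.117) and the arm at about -140.7°. The ring is near (0.490, 0.047) and the next notch at about -176.8°, so the turn is about 0.63 rad. I'll move above the ring.

>>> arm_command:
  commands:
    - [0.034, -0.029, 0, 0, 0, 0, 1]
    - [0.034, -0.029, 0, 0, 0, 0, 1]
    - [0.034, -0.029, 0, 0, 0, 0, 1]
    - [0.034, -0.029, 0, 0, 0, 0, 1]
    - [0.034, -0.029, 0, 0, 0, 0, 1]
    - [0.034, -0.029, 0, 0, 0, 0, 1]
    - [0.034, -0.029, 0, 0, 0, 0, 1]
    - [0.034, -0.029, 0, 0, 0, 0, 1]
    - [0.034, -0.029, 0, 0, 0, 0, 1]
    - [0.034, -0.029, 0, 0, 0, 0, 1]
    - [0.034, -0.029, 0, 0, 0, 0, 1]
    - [0.034, -0.029, 0, 0, 0, 0, 1]

```text
clock: 1.3
eef_pos: [0.4438, -0.0335, 0.2266]
eef_rot: [0.986, 0.164, -0.0, 0.0]
contact_force: [0.8, -0.5, 0.1]
finger_gap: 0.0917
grasp_force: 0.0
```

>>> arm_command:
  commands:
    - [0.035, -0.031, 0.015, 0, 0, 0, 1]
    - [0.035, -0.031, 0.015, 0, 0, 0, 1]
    - [0, 0, 0.03, 0, 0, -7, 1]
    - [0, 0, 0.03, 0, 0, -7, 1]
    - [0, 0, 0, 0, 0, -6.4, 1]
    - [0, 0, 0, 0, 0, 0, 1]
    - [0, 0, 0, 0, 0, 0, 1]

```text
clock: 2.0
eef_pos: [0.4898, 0.0459, 0.1369]
eef_rot: [0.942, 0.335, 0.0, 0.0]
contact_force: [0.7, -0.2, -0.6]
finger_gap: 0.0918
grasp_force: 0.0
```

```bash
python3 - <<'E'
from h import *
import cv2,json
s=env.observe();print(s["clock"],s["eef_pos"],s["eef_rot"],s["contact_force"])
a=env.capture("wrist");cv2.imwrite("pics/w1.png",a)
json.dump([list(s["eef_pos"]),list(s["eef_rot"])],open("w1.json","w"))
E
```

```text
2.0 [0.48980318 0.04594382 0.13693862] [9.42293649e-01 3.34787376e-01 2.64187486e-04 1.49512583e-04] [ 0.72064705 -0.2115711  -0.61137657]
```

View pics/w1.png

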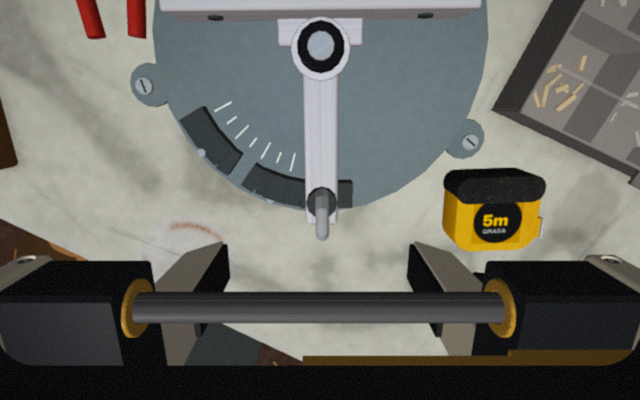

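The wrist view shows the post top at (321,45), the collar at (321,203) and the ring edge-on at (321,220). The notch gap runs from about (255,152) to (236,183). The tape measure is clear on the right.

```bash
python3 - <<'E'
from h import *
import json,cv2
P=[np.array(x) for x in json.load(open("w1.json"))]
a=cv2.imread("pics/w1.png")
cv2.imwrite("pics/c3.png",cv2.resize(a[90:245,170:360],None,fx=4,fy=3.8,interpolation=cv2.INTER_CUBIC))
W=lambda u,v,z:plane("wrist",u,v,z,P)
c=W(321,45,.055);print("piv",c)
for n,p in [("armtip",W(321,223,.034)),("armL",W(304,130,.034)),("armR",W(337,130,.034)),("nIn",W(255,152,.0195)),("nOut",W(236,183,.0195)),("ringtop",W(321,237,.086)),("collar",W(321.5,203,.044)),("fl",W(161,11,.058)),("fr",W(481,9,.058))]:
  d=p-c;print(n,p.round(4),np.hypot(d[0],d[1]).round(4),np.degrees(np.arctan2(d[1],d[0])).round(2))
E
```

```text
piv [0.577652   0.11492683 0.055     ]
armtip [0.4764 0.0318 0.034 ] 0.131 -140.62
armL [0.5263 0.0893 0.034 ] 0.0574 -153.43
armR [0.542  0.0699 0.034 ] 0.0574 -128.37
nIn [0.486  0.1088 0.0195] 0.0918 -176.16
nOut [0.455  0.1058 0.0195] 0.123 -175.75
ringtop [0.4838 0.0384 0.086 ] 0.1211 -140.82
collar [0.4923 0.0445 0.044 ] 0.1106 -140.45
fl [0.5295 0.2041 0.058 ] 0.1013 118.36
fr [0.6559 0.0506 0.058 ] 0.1013 -39.41
```

View pics/c3.png

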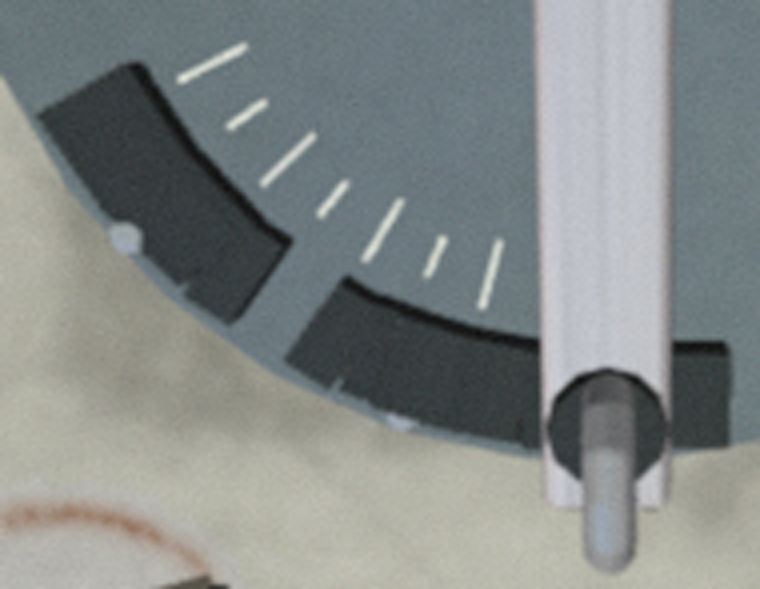

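The zoomed crop shows the notch corners clearly: inner (287,245) and (344,283), outer (233,322) and (287,358).

```bash
python3 - <<'E'
from h import *
import json
P=[np.array(x) for x in json.load(open("w1.json"))]
c=plane("wrist",321,45,.055,P)
def an(x,y,z):
  p=plane("wrist",(x+.5)/4+170-.5,(y+.5)/3.8+90-.5,z,P);d=p-c;return np.hypot(*d[:2]).round(4),np.degrees(np.arctan2(d[1],d[0])).round(2)
for x,y in[(287,245),(344,283),(233,322),(287,358)]:print(an(x,y,.0185),an(x,y,.0205))
t=np.radians(-140.6);print(c[:2]+.111*np.array([np.cos(t),np.sin(t)]))
E
```

```text
(np.float64(0.1003), np.float64(179.15)) (np.float64(0.0998), np.float64(179.22))
(np.float64(0.1004), np.float64(-172.91)) (np.float64(0.0999), np.float64(-172.85))
(np.float64(0.1212), np.float64(179.81)) (np.float64(0.1205), np.float64(179.87))
(np.float64(0.1214), np.float64(-173.86)) (np.float64(0.1208), np.float64(-173.81))
[0.49187857 0.04447174]
```

The next notch is 36.3° (0.634 rad) clockwise of the arm. I'll descend and grip the ring.

>>> arm_command:
  commands:
    - [0.0005, 0.002, 0.02, 0, 0, 0, 1]
    - [0, 0, 0.025, 0, 0, 0, 1]
    - [0, 0, 0.02, 0, 0, 0, 0.5]
    - [0, 0, 0.013, 0, 0, 0, 0.5]
    - [0, 0, 0.006, 0, 0, 0, 0.3]
    - [0, 0, 0, 0, 0, 0, 0.3]
    - [0, 0, 0, 0, 0, 0, 0.3]

```text
clock: 2.75
eef_pos: [0.4918, 0.0446, 0.0535]
eef_rot: [0.942, 0.336, 0.001, 0.0]
contact_force: [-0.2, -0.3, 0.3]
finger_gap: 0.0566
grasp_force: 0.0
```

>>> arm_command:
  commands:
    - [0, 0, 0, 0, 0, 0, 0.16]
    - [0, 0, 0, 0, 0, 0, 0.14]
    - [0, 0, 0, 0, 0, 0, 0.12]
    - [0, 0, 0, 0, 0, 0, 0.1]
    - [0, 0, 0, 0, 0, 0, 0.05]
    - [0, 0, 0, 0, 0, 0, 0.0]
    - [0, 0, 0, 0, 0, 0, 0.0]
    - [0, 0, 0, 0, 0, 0, 0.0]

```text
clock: 3.55
eef_pos: [0.4913, 0.0447, 0.0527]
eef_rot: [0.942, 0.336, 0.0, 0.0]
contact_force: [-0.1, -0.5, 0.8]
finger_gap: 0.0083
grasp_force: 30.0
```

>>> arm_command:
  commands:
    - [0, 0, -0.004, 0, 0, 0, 0]
    - [0, 0, -0.004, 0, 0, 0, 0]
    - [0, 0, -0.004, 0, 0, 0, 0]
    - [0, 0, -0.004, 0, 0, 0, 0]
    - [0, 0, 0, 0, 0, 0, 0]
    - [0, 0, 0, 0, 0, 0, 0]

```text
clock: 4.15
eef_pos: [0.491, 0.0448, 0.0686]
eef_rot: [0.942, 0.336, -0.0, -0.0]
contact_force: [3.1, 1.4, -11.8]
finger_gap: 0.0086
grasp_force: 29.9
```

The lift is confirmed: about -11.8 N at 16 mm, which fits the spring. Now I'll swing.

>>> arm_command:
  commands:
    - [0.0001, -0.0029, 0, 0, 0, 1.5, 0]
    - [0.00015, -0.0058, 0, 0, 0, 3, 0]
    - [0.00015, -0.0058, 0, 0, 0, 3, 0]
    - [0.00015, -0.0058, 0, 0, 0, 3, 0]
    - [0.00015, -0.0058, 0, 0, 0, 3, 0]
    - [0.00015, -0.0058, 0, 0, 0, 3, 0]
    - [0.00015, -0.0058, 0, 0, 0, 3, 0]
    - [0, 0, 0, 0, 0, 0, 0]
    - [0, 0, 0, 0, 0, 0, 0]

```text
clock: 5.05
eef_pos: [0.4725, 0.0775, 0.0686]
eef_rot: [0.985, 0.173, -0.0, -0.0]
contact_force: [2.2, 1.7, -11.3]
finger_gap: 0.0085
grasp_force: 29.9
```

>>> arm_command:
  commands:
    - [0.00015, -0.0058, 0, 0, 0, 3, 0]
    - [0.00015, -0.0058, 0, 0, 0, 3, 0]
    - [0.00015, -0.0058, 0, 0, 0, 3, 0]
    - [0.00015, -0.0058, 0, 0, 0, 3, 0]
    - [0.00015, -0.0058, 0, 0, 0, 3, 0]
    - [0, -0.0035, 0, 0, 0, 1.8, 0]
    - [0, 0, 0, 0, 0, 0, 0]
    - [0, 0, 0, 0, 0, 0, 0]
    - [0, 0, 0.0017, 0, 0, 0, 0]
    - [0, 0, 0.0017, 0, 0, 0, 0]
    - [0, 0, 0, 0, 0, 0, 0]
    - [0, 0, 0, 0, 0, 0, 0]

```text
clock: 6.25
eef_pos: [0.4661, 0.1091, 0.0652]
eef_rot: [1.0, 0.026, -0.0, 0.0]
contact_force: [1.4, 0.7, -10.4]
finger_gap: 0.0087
grasp_force: 29.9
```

```bash
python3 - <<'E'
from h import *
import cv2
s=env.observe();print(s["clock"],s["eef_pos"],s["eef_rot"],s["contact_force"])
d=s["eef_pos"]-np.array([.5777,.1149,0]);print(np.hypot(*d[:2]),np.degrees(np.arctan2(d[1],d[0])))
a=env.capture("wrist");b=env.capture("side")
x=cv2.resize(a[0:260,150:500],(700,520),interpolation=cv2.INTER_CUBIC);cv2.imwrite("pics/w2.png",x);cv2.imwrite("pics/s2.png",b)
E
```

```text
6.25 [0.46612646 0.10905253 0.06520641] [ 9.99655476e-01  2.62467267e-02 -1.65415618e-04  1.02905016e-04] [  1.40954406   0.68205129 -10.35903464]
0.11172666384858158 -176.9999241547956
```

View pics/w2.png

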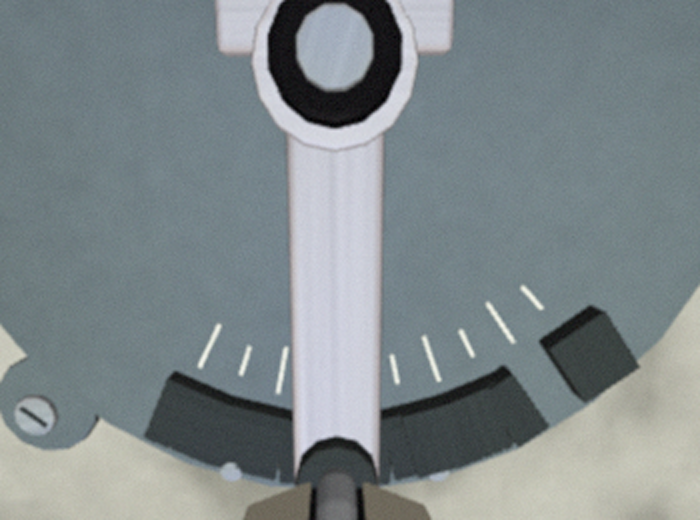

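The wrist view shows the arm centred over the notch, with unbroken rim on both sides and the old notch open at about (545,370) in the crop. I'll release so the pin can spring.

>>> arm_command:
  commands:
    - [0, 0, 0, 0, 0, 0, 0.2]
    - [0, 0, 0, 0, 0, 0, 0.2]
    - [0, 0, 0, 0, 0, 0, 0.2]
    - [0, 0, 0, 0, 0, 0, 0.2]

```text
clock: 6.75
eef_pos: [0.4666, 0.1092, 0.0658]
eef_rot: [1.0, 0.026, 0.001, 0.0]
contact_force: [-0.1, 0.6, 0.2]
finger_gap: 0.0182
grasp_force: 0.0
```

```bash
python3 - <<'E'
from h import *
import cv2
s=env.observe();print(s["contact_force"],s["finger_gap"])
b=env.capture("side");a=env.capture("wrist")
o=cv2.imread("pics/s2.png")
f=lambda i:cv2.resize(i[195:275,250:345],None,fx=4.2,fy=5,interpolation=cv2.INTER_CUBIC)
cv2.imwrite("pics/s3.png",np.hstack([f(o),f(b)]));cv2.imwrite("pics/w3.png",a)
# expected side pixels of ring centre: home vs riding at present angle
c=env.camera_model("side");t=np.radians(-176.9)
for h in(0,.01):
  for z in(.048,.067,.086):
    p=c["R"]@np.array([.5777+.111*np.cos(t),.1149+.111*np.sin(t),z+h])+c["t"];print(h,z,(c["fx"]*p[0]/p[2]+c["cx"]).round(1),(c["fy"]*p[1]/p[2]+c["cy"]).round(1))
E
```

```text
[-0.05694746  0.5849246   0.21087678] 0.018219276005688106
0 0.048 279.4 230.5
0 0.067 279.1 224.1
0 0.086 278.8 217.6
0.01 0.048 279.2 227.1
0.01 0.067 278.9 220.7
0.01 0.086 278.6 214.1
```

View pics/s3.png

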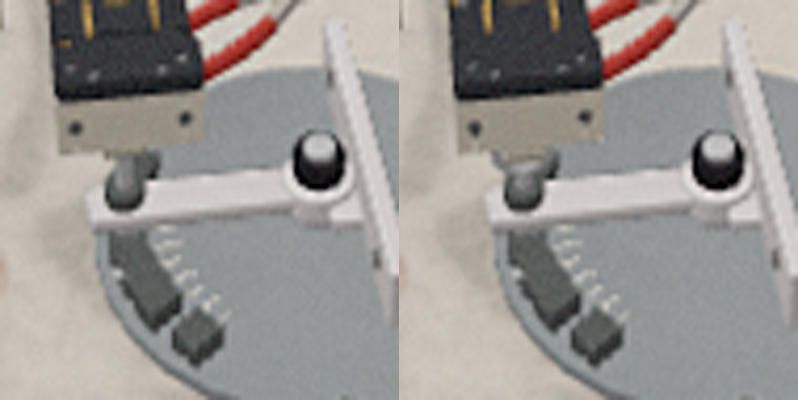

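The ring dropped on release: in the right half it now sits just above the collar. I'll back off upwards and measure its height.

>>> arm_command:
  commands:
    - [0, 0, 0, 0, 0, 0, 0.4]
    - [0, 0, 0, 0, 0, 0, 0.4]
    - [0, 0, -0.03, 0, 0, 0, 0.4]
    - [0, 0, -0.04, 0, 0, 0, 0.4]
    - [0, 0, -0.04, 0, 0, 0, 0.4]
    - [0, 0, 0, 0, 0, 0, 0.4]
    - [0, 0, 0, 0, 0, 0, 0.4]

```text
clock: 7.55
eef_pos: [0.4665, 0.1092, 0.1758]
eef_rot: [1.0, 0.026, 0.001, 0.0]
contact_force: [-0.5, 0.3, -0.5]
finger_gap: 0.0368
grasp_force: 0.0
```

```bash
python3 - <<'E'
from h import *
import cv2,json
s=env.observe();print(s["clock"],s["eef_pos"],s["contact_force"])
P=(s["eef_pos"],s["eef_rot"])
a=env.capture("wrist");b=env.capture("side")
cv2.imwrite("pics/w4.png",a);cv2.imwrite("pics/s4.png",b)
json.dump([list(P[0]),list(P[1])],open("w4.json","w"))
x=cv2.resize(b[200:255,255:345],(450,275*1),interpolation=cv2.INTER_CUBIC)
y=cv2.resize(a[90:270,240:390],(375,450),interpolation=cv2.INTER_CUBIC)
o=np.zeros((450,825,3),np.uint8)[:,:800];o[:275,:425]=x[:,:425];o[:,425:800]=y;cv2.imwrite("pics/v4.png",o)
E
```

```text
7.55 [0.46647959 0.10921067 0.17584684] [-0.50036287  0.28157974 -0.50576478]
```

View pics/v4.png

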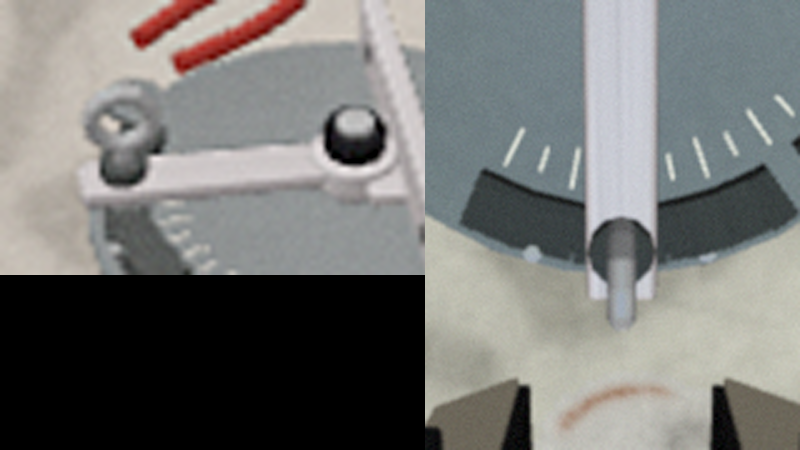

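In the side view the ring centre is at about (280,224) px. Expected is (279.1,224.1) when home and 220.7 when riding on the rim, so it reads home. I'll cross-check with the wrist view and the fence angle, without taking another picture.

```bash
python3 - <<'E'
from h import *
import json
from scipy.optimize import minimize_scalar
def sil(P,ang,piv,h):  # lowest image row of ring outline (radial plane), minus arm tip row
  c=env.camera_model("wrist");M=np.eye(4);M[:3,:3]=Ro.from_quat(P[1]).as_matrix();M[:3,3]=P[0];M=np.linalg.inv(M@c["mount"])
  t=np.radians(ang);u=np.array([np.cos(t),np.sin(t)])
  row=lambda r,z:(lambda p:c["fy"]*p[1]/p[2]+c["cy"])(M@np.r_[piv+r*u,z,1])
  return max(row(.111+.019*np.cos(a),.067+h+.019*np.sin(a)) for a in np.linspace(0,6.28,200))-row(.132,.034)
piv=np.array([.5777,.1149])
for f,a,m in(("w1",-140.6,238-223),("w4",-176.9,12)):
  P=json.load(open(f+".json"));print(f,[round(sil(P,a,piv,h),1) for h in(0,.003,.01)],"measured",m)
P=[np.array(x) for x in json.load(open("w4.json"))]
W=lambda x,y,z:plane("wrist",240+x/2.5,90+y/2.5,z,P)
d=(W(605-425,60,.034)+W(637-425,60,.034))/2
l=(W(157,10,.034)+W(233,10,.034))/2;r=(W(163,280,.034)+W(230,280,.034))/2
v=r-l;print("arm dir",np.degrees(np.arctan2(v[1],v[0])))
E
```

```text
w1 [np.float64(16.0), np.float64(17.8), np.float64(22.0)] measured 15
w4 [np.float64(11.7), np.float64(13.0), np.float64(16.2)] measured 12
arm dir -176.64000645335997
```

Both views agree that the pin is fully home: the ring outline offset measures 12 px, against 11.7 predicted for home and 16.2 for riding. The robot is clear of everything, so I'll hand in.

```bash
python3 -c "
from bench import env
print(env.sign_off())"
```

```text
the job is handed in; nothing more can be done
None
```

The mitre gauge is on its next notch, about 0.63 rad clockwise; the side and wrist views both show the pin fully home, the robot touched nothing but the pull ring, and I handed the job in at about 8 s.

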